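Reseat and reset the nitrogen valve at the rework bench

ROBOT

A 7-joint arm with a two-finger parallel gripper is mounted at the origin on the work surface. World frame = base frame: x ahead of the robot, y to its left, z up, the work surface at z = 0. Lengths are in m, angles in rad, forces in N, time in s.
With the tool pointing down it reaches from about 0.4 to 0.85 m from the base axis. Payload 10.4 kg.
Tool frame: the origin (TCP) lies at the very end of the fingers, on their centre line; the grasp point (between the pads) lies 19 mm behind it; z points along the fingers, y is the line along which they close (so a half turn about z gives the same grasp; the last joint's range is limited). The gripper opens to 87 mm and grips with 3 to 60 N. Pads are 19 mm wide; open, the fingers measure 117 mm over their backs; the gripper's body (75 mm by 190 mm) begins 51 mm behind the grasp point.
Start: joints at [-1.219, 0.332, -0.065, 1.46, 0.022, 1.35, -0.088], TCP at [0.229, 0.582, 0.223] pointing down, gripper open.
Joint ranges: [-2.6, 2.6], [-0.5, 2.12], [-1.47, 1.34], [0.16, 2.42], [-1.27, 4.41], [0.06, 2.06], [-2.6, 2.6]. Speed limits (rad/s): [2.22, 2.22, 2.79, 2.79, 3.14, 3.14, 3.14].

INTERFACE

Orientations are given as a unit quaternion [x, y, z, w].
In Python, from station import arm, cams, workorder gives the robot as it stands.
- The arm moves only by the tool servo_tool, never from a script. Its argument "moves" is a list of rows, each a list of 2 entries, a list of its own where there are three numbers: the shift along the world's x, y, z scaled (see below), then the turn about the world's z scaled (see below). In form: [[[x, y, z], turn], ...]. A call has 1 to 5 rows; each row shifts and turns the commanded pose from where the row before left it; what a row does not reach is not made up. The controller multiplies each number of a shift by 1 m and each number of a turn by 0.08 rad. A row lasts 1/10 s, in which the tool goes at most 50 mm and 8.59 degrees, less where a joint would pass 70% of its speed; a pose out of reach is approached as far as the arm can. A call with a number of a shift or a turn outside -1 to 1 is refused whole. A call with a gripper value outside its range is refused whole. "jaw" is the closure, from 0 (fully open) to 1 (shut), set as the call begins (left out, the last holds). The fingers move at their own pace and stop on an object; "newtons" is the grip in N (left out, the last holds). Time passes only in rows, so rows that do not move let the fingers close. It gives the time, the measured TCP pose, the force, the opening and the grip force at its end, in the units of the state.
- arm.observe(): the state, without advancing time (a new reading comes with each control period).
- cams.get_image(name): name is "scene" or "top" or "wrist"; returns a dict with "img" (400x640x3 uint8, red, green, blue), "fx", "fy", "cx", "cy" (pixels), "rvec" (rotation vector, rad) and "tvec" (3), from world to camera coordinates, as OpenCV has them. Camera axes: x right, y down, z forward; pixel columns grow to the right and rows downward; lengths in m; the calibration is good to about 2 mm. A picture is of the moment at which its call begins. There is no depth.
- workorder.close_job(): hands the job in; it is judged then, once.
The state is a dict: "clock": time; "joint_positions": joint angles; "qd": joint speeds; "effort": joint torques, N m; "ee_pos": TCP position; "orientation": TCP orientation; "ft_force": force on the tool from outside, world axes, zero at the start; "wrist_torque": the same for the moment, N m; "opening": opening from 0.0 (shut) to 1.0 (fully open); "gripper_force": force on a finger pad.
Only numpy, scipy, OpenCV 4.12 (cv2) and the standard library are available. Lean on these libraries where they do the work, as an engineer would, in place of code of your own. Each camera call takes 0.05 s, during which the arm holds its last target. There are 200 camera calls.

TASK

Zero the nitrogen valve and set it again, by its yellow lever: first turn it clockwise (seen from above) until it is fully shut and press it firmly but gently against its seat for a moment, about 10 to 15 N at the grip and never as much as 30 N. Then open it counter-clockwise until the black pointer under the window stands at the red tab, without swinging clearly past the tab; the worn lever has some play on its stem, so trust the pointer. Finally let go and leave the other things on the bench where they are.

Things in the scene. Friction and masses are not known exactly. Their poses are not given: they have to be found in the camera images.
- valve: Fixed ball valve: dark base plate 150 x 110 mm, brass block with two copper pipe stubs to its +y and -y sides (120 mm out, below 60 mm height), and on top a round white dial (168 mm diameter, 84 to 92 mm above the bench) with a clear window over it (top at 103 mm). Origin on the bench below the vertical valve axis; z up. The opening scale is on its +x side, the lever on its -x side.
- stem (a joint): Opening of the valve stem, which carries the black pointer: 0 = shut against the seat, grows counter-clockwise seen from above, up to 1.57 rad = fully open. Rubbing friction (about 0.35 N m) holds it where it is left. It is driven only by the lever, after the lever's play is taken up.
- pointer_tip (a point): Tip of the black pointer (70 mm long, 7 mm wide) under the window, 73 mm from the valve axis, 95.5 mm above the bench; its x axis points outward along the pointer. The pointer points away from the lever, on the far side of the axis.
- mark_tab (a point): The set position: the point 73 mm from the valve axis, at the pointer's height, just inside the red tab (22 mm long, 8 mm wide, fixed on the dial's rim, 80 to 102 mm from the axis); its x axis points outward from the valve axis, its y axis counter-clockwise, the way of opening. Where the pointer must stand.
- lever: Horizontal lever that turns about the vertical valve axis, above the window: steel bar with a yellow grip. Origin on the valve axis at bench height; its x axis points along the lever to the grip. It has play of a few degrees on the stem either way. The stem nut on the axis ends 154 mm above the bench.
- lever_grip (a point): Middle of the yellow grip, 122 mm from the valve axis and 130 mm above the bench; x axis outward along the lever. The grip is 90 mm long (77 to 167 mm from the axis), 26 mm wide and 16 mm thick (122 to 138 mm above the bench), with free space below it beyond the dial. It can be pushed from either side or straddled from above.
- reel: Bystander: grey reel, 68 mm diameter, 56 mm tall, standing on the bench, origin under its centre. Leave it alone.
- flux: Bystander: amber bottle, 56 mm diameter, 130 mm tall, origin under its centre. Leave it alone.
- pot: Bystander: brown cardboard pot, 90 mm diameter, 90 mm tall, with brushes standing up to 170 mm, origin under its centre. Leave it alone.
- board: Bystander: green circuit board panel with black chips, 160 x 220 x 6 mm, flat on the bench, origin under its centre. Leave it alone.

How it is judged:
On the way:
1. the valve is shut (stem within 0.04 rad of its seat) and the fingers press the lever with more than 7 N for 0.2 s (value of joint stem below 0.04 rad and contact force between lever and the fingers above 7 N), for 0.2 s.
At the end, for the whole second after the job is handed in: The pointer tip stands within 5 mm (about 4 degrees) of the red tab's mid-line and the stem is at rest (below 0.02 rad/s); the bystanders stand where they were (y of pointer_tip in the frame of mark_tab between -0.005 and 0.005 m and x of pointer_tip in the frame of mark_tab above -0.01 m and velocity of joint stem between -0.02 and 0.02 rad/s); the robot touches nothing.
It fails at once if the lever is loaded with more than 30 N (contact force between lever and anything else above 30 N).
It fails at once if the pointer swings more than 14 mm (about 11 degrees) past the tab (y of pointer_tip in the frame of mark_tab above 0.014 m).
It fails at once if a bystander is shifted by more than 30 mm or knocked over (distance of any of reel, flux, pot, board from where it was at the start of the episode above 0.03 m or angle between any of reel, flux, pot's own z axis and vertical above 0.5 rad).
It also fails if it takes over 61 s, if anything falls off the work surface, if the arm or the gripper's body presses on something with over 40 N, if the wrist force passes 120 N, or if a joint passes its speed limit or range.

## Working session

There is one attempt and no reset: what is moved stays moved. The work goes in short steps, Python scripts to look and compute and a tool call to move; the robot and the scene stay as the last step left them, time stands still between calls to the robot, and variables do not carry over. Pictures are saved under pics/ and viewed, at most 10 in all, crops included, and the job is handed in when it is done.

Besides the shell and the picture viewer there is one more tool, called after "Call:" as name(argument=value, ...), one argument or row to a line, values as JSON. servo_tool: Moves the arm, as the interface text tells. Shifts and turns lie within -1 to 1; 1 stands for 1 m of shift or 0.08 rad of turn. Its arguments: {"type":"object","properties":{"moves":{"type":"array","items":{"type":"array"}},"jaw":{"type":"number"},"newtons":{"type":"number"}},"required":["moves"]}

```bash
mkdir -p pics
cat > h.py <<'E'
import numpy as np, cv2
from station import arm, cams, workorder
def get(n,save=None):
    d=cams.get_image(n)
    if save: cv2.imwrite('pics/'+save,d['img'][:,:,::-1])
    return d
def K(d): return np.array([[d['fx'],0,d['cx']],[0,d['fy'],d['cy']],[0,0,1.]])
def ray(d,u,v):
    R=cv2.Rodrigues(np.array(d['rvec'],float))[0]; t=np.array(d['tvec'],float).ravel()
    return -R.T@t, R.T@np.linalg.inv(K(d))@np.array([u,v,1.])
def atz(d,u,v,z):
    c,r=ray(d,u,v); return c+r*(z-c[2])/r[2]
def proj(d,p):
    return cv2.projectPoints(np.array(p,float).reshape(-1,3),np.array(d['rvec'],float),np.array(d['tvec'],float),K(d),None)[0].reshape(-1,2)
def tri(d1,p1,d2,p2):
    c1,r1=ray(d1,*p1);c2,r2=ray(d2,*p2)
    s=np.linalg.lstsq(np.c_[r1,-r2],c2-c1,rcond=None)[0]
    a=c1+r1*s[0];b=c2+r2*s[1]; return (a+b)/2,np.linalg.norm(a-b)
E
python3 - <<'E'
from h import *
import pickle
D={n:get(n) for n in('scene','top')}
pickle.dump(D,open('d0.pkl','wb'))
im=np.vstack([D['scene']['img'],D['top']['img']])
for n in D:
    cv2.imwrite(f'pics/{n}0.png',D[n]['img'][:,:,::-1]); print(n,ray(D[n],320,200),D[n]['fx'])
print(arm.observe())
E
```

```text
scene (array([ 1.13169573, -0.64332596,  0.9568924 ]), array([-0.48882177,  0.51463142, -0.70475548])) 515.0437175120073
top (array([ 0.41521047, -0.01076495,  1.00221946]), array([ 0.18150127, -0.0266733 , -0.98321919])) 391.8137936920683
{'clock': 0.1, 'joint_positions': array([-1.21859477,  0.3327693 , -0.06471617,  1.4608325 ,  0.02160283,
        1.34988633, -0.08851208]), 'qd': array([-0.00083097, -0.00249248,  0.00200538, -0.00087923, -0.00075476,
        0.00011855,  0.00192315]), 'effort': array([ 8.62697507e-04, -6.24541783e+01,  2.41169496e-02, -3.90717781e+01,
       -6.13735174e-02,  3.63995216e-02,  8.14629311e-05]), 'ee_pos': array([0.22867816, 0.58130767, 0.22186998]), 'orientation': array([ 1.86294716e-01,  9.82493725e-01, -5.93664747e-04, -8.65444594e-05]), 'ft_force': array([-0.53085369, -0.1310076 , -0.17795905]), 'wrist_torque': array([ 3.81708840e-03, -8.12257045e-05, -3.89033769e-02]), 'gripper_force': 0.0, 'opening': 0.9988257059791292}
```

View pics/scene0.png

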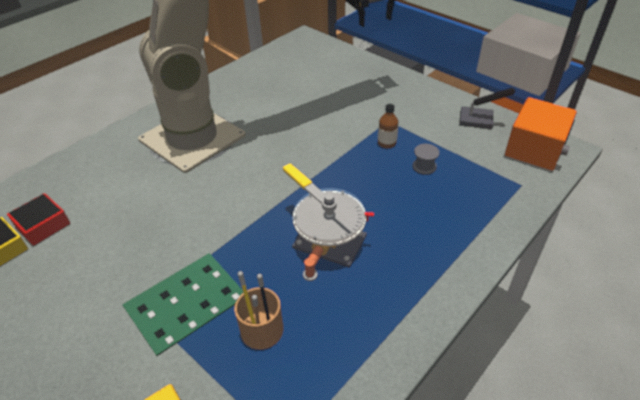

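View pics/top0.png

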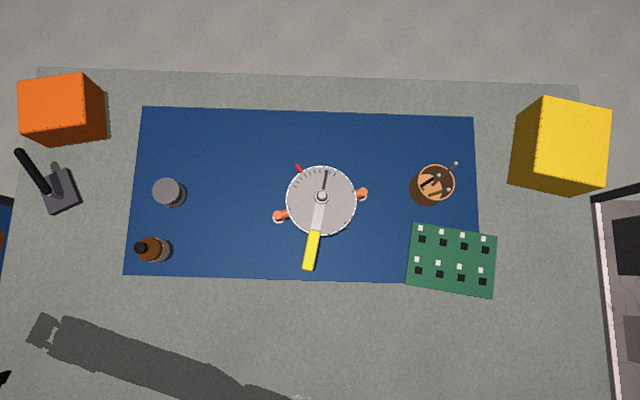

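The scene image shows the valve dial at about (330,217), the grip at (297,176) and the red tab at (370,214). In the top image they are at (321,200), (311,250) and (299,169), with the pointer tip near (325,172). The bystanders are well clear of the lever.

```bash
cat >> h.py <<'E'
def blob(d,kind,box):
    h=cv2.cvtColor(d['img'],cv2.COLOR_RGB2HSV).astype(int);H,S,V=h[...,0],h[...,1],h[...,2]
    m=((H>20)&(H<35)&(S>150)&(V>90)) if kind=='y' else (((H<6)|(H>174))&(S>170)&(V>90))
    x0,y0,x1,y1=box; z=np.zeros_like(m); z[y0:y1,x0:x1]=m[y0:y1,x0:x1]
    v,u=np.nonzero(z); return np.array([u.mean(),v.mean()]),len(u),cv2.minAreaRect(np.c_[u,v].astype(np.float32))
E
python3 - <<'E'
from h import *
import pickle
D=pickle.load(open('d0.pkl','rb'));T,S=D['top'],D['scene']
for k,bt,bs in(('y',(280,220,340,285),(270,150,325,205)),('r',(285,150,315,180),(360,200,385,225))):
    a=blob(T,k,bt);b=blob(S,k,bs);print(k,a,b,tri(T,a[0],S,b[0]),atz(T,*a[0],.138 if k=='y' else .092))
# axis: nut
print('nut',tri(T,(321.5,196.5),S,(329,200)),atz(T,321.5,196.5,.154))
# dial centre via white circle
g=cv2.cvtColor(T['img'],cv2.COLOR_RGB2HSV);m=((g[...,1]<40)&(g[...,2]>120)).astype(np.uint8)
m[:150]=0;m[245:]=0;m[:,:270]=0;m[:,375:]=0
c=max(cv2.findContours(m,cv2.RETR_EXTERNAL,cv2.CHAIN_APPROX_NONE)[0],key=cv2.contourArea)
e=cv2.minEnclosingCircle(c);print(e,atz(T,*e[0],.1), e[1]/T['fx']*.9)
for n,d,c in(('t',T,(321,205)),('s',S,(330,215))):
    x,y=c;cr=d['img'][y-60:y+70,x-70:x+70]
    cv2.imwrite(f'pics/c{n}.png',cv2.resize(cr,None,fx=4,fy=4,interpolation=cv2.INTER_CUBIC)[:,:,::-1])
E
cd pics; python3 -c "
import cv2,numpy as np
a=cv2.imread('ct.png');b=cv2.imread('cs.png');cv2.imwrite('c.png',cv2.resize(np.hstack([a,b]),None,fx=.7,fy=.7))"
```

```text
y (array([310.65864333, 249.9321663 ]), 457, ((310.6153869628906, 249.923095703125), (11.374734878540039, 40.00768280029297), 11.309932708740234)) (array([296.51153846, 175.10769231]), 260, ((296.5044250488281, 175.06637573242188), (29.444562911987305, 9.219064712524414), 41.18592834472656)) (array([ 0.46293922, -0.01686723,  0.13491278]), np.float64(0.0007314877090058972)) [ 0.46301124 -0.0165727   0.138     ]
r (array([298.51724138, 167.96551724]), 29, ((298.4852600097656, 167.80882263183594), (8.060433387756348, 3.429971694946289), 59.036251068115234)) (array([369.33333333, 213.95238095]), 21, ((369.5, 214.0), (7.0, 2.0), 0.0)) (array([0.65646014, 0.01794964, 0.10533231]), np.float64(0.0009166661025448748)) [0.65971614 0.01803508 0.092     ]
nut (array([ 0.58229541, -0.03668799,  0.14334176]), np.float64(0.0014255038899019707)) [ 0.57974085 -0.03688569  0.154     ]
((320.63604736328125, 200.28053283691406), 35.67757797241211) [ 0.58113815 -0.03674699  0.1       ] 0.0819517349621602
```

View pics/c.png

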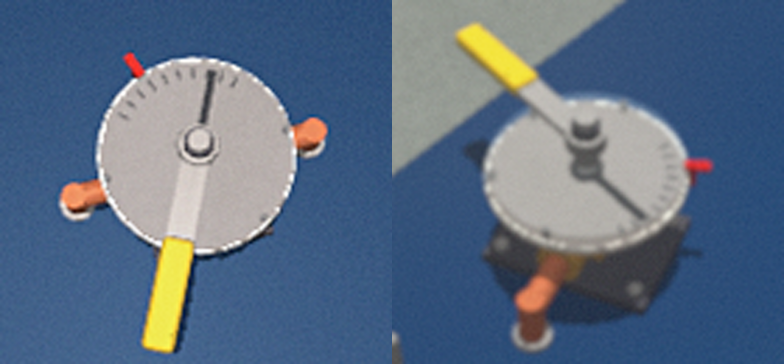

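Axis is at about (0.581, -0.037), with the lever at 170°, the tab at 35° and the pointer near -9°. I expect shut at about -28°. I'll travel high above the bystanders to the grip with the fingers half-closed, to straddle it.

Call:
servo_tool(
  moves=[
    [[0.0156, -0.04, 0], 0.173],
    [[0.0156, -0.04, 0], 0.173],
    [[0.0156, -0.04, 0], 0.173],
    [[0.0156, -0.04, 0], 0.173],
    [[0.0156, -0.04, 0], 0.173],
  ],
  jaw=0.5,
  newtons=20,
)

```text
clock: 0.6
ee_pos: [0.3071, 0.3797, 0.2222]
orientation: [0.152, 0.988, -0.0, -0.0]
ft_force: [0.7, 0.6, -0.0]
opening: 0.63
gripper_force: 0.0
```

Call:
servo_tool(
  moves=[
    [[0.0156, -0.04, 0], 0.173],
    [[0.0156, -0.04, 0], 0.173],
    [[0.0156, -0.04, 0], 0.173],
    [[0.0156, -0.04, 0], 0.173],
    [[0.0156, -0.04, 0], 0.173],
  ],
)

```text
clock: 1.1
ee_pos: [0.385, 0.1798, 0.2224]
orientation: [0.118, 0.993, 0.0, -0.0]
ft_force: [0.4, 0.3, 0.3]
opening: 0.501
gripper_force: 0.0
```

Call:
servo_tool(
  moves=[
    [[0.0156, -0.04, 0], 0.173],
    [[0.0156, -0.04, 0], 0.173],
    [[0.0156, -0.04, 0], 0.173],
    [[0.0156, -0.04, 0], 0.173],
    [[0.0156, -0.04, 0], 0.173],
  ],
)

```text
clock: 1.6
ee_pos: [0.4629, -0.0201, 0.2226]
orientation: [0.083, 0.997, 0.0, 0.0]
ft_force: [0.6, -0.1, -0.3]
opening: 0.5
gripper_force: 0.0
```

Call:
servo_tool(
  moves=[
    [[0, 0, 0], 0],
    [[0, 0, 0], 0],
    [[0, 0, 0], 0],
  ],
)

```text
clock: 1.9
ee_pos: [0.4624, -0.0173, 0.2223]
orientation: [0.083, 0.997, 0.0, -0.0]
ft_force: [-0.0, 0.7, 0.6]
opening: 0.503
gripper_force: 0.0
```

Run:
```python
from h import *
d=get('wrist','w1.png')
print(proj(d,[[.463,-.0168,.138],[.463,-.0168,.112]]), arm.observe()['joint_positions'].round(2))
```

```text
[[325.55357781 210.7416963 ]
 [325.52899163 200.40369832]] [-0.61 -0.06  0.54  1.89  0.03  1.3   1.32]
```

View pics/w1.png

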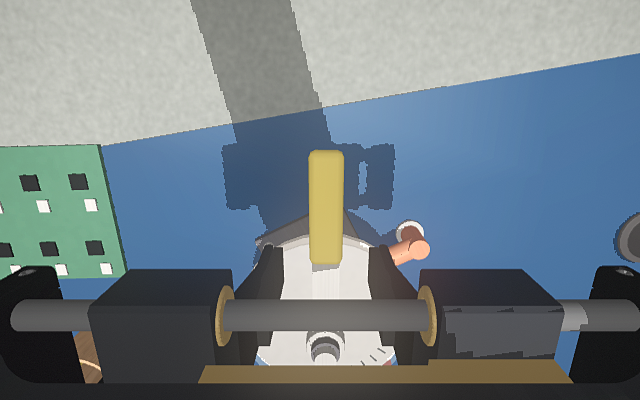

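The wrist view shows the grip (310–344, centre 326, 207) aligned and centred between the fingertips (282 and 368). Lowering to straddle it.

Call:
servo_tool(
  moves=[
    [[0, 0, -0.035], 0],
    [[0, 0, -0.035], 0],
    [[0, 0, -0.025], 0],
    [[0, 0, -0.015], 0],
    [[0, 0, 0], 0],
  ],
)

```text
clock: 2.45
ee_pos: [0.4612, -0.0174, 0.1108]
orientation: [0.083, 0.997, -0.0, -0.002]
ft_force: [-0.2, -0.7, 0.7]
opening: 0.499
gripper_force: 0.0
```

Run:
```python
import numpy as np
a=np.array([.5805,-.0367]);r=.12
for t in range(170,144,-3): print(t,(a+r*np.array([np.cos(np.radians(t)),np.sin(np.radians(t))])).round(4))
```

```text
170 [ 0.4623 -0.0159]
167 [ 0.4636 -0.0097]
164 [ 0.4651 -0.0036]
161 [0.467  0.0024]
158 [0.4692 0.0083]
155 [0.4717 0.014 ]
152 [0.4745 0.0196]
149 [0.4776 0.0251]
146 [0.481  0.0304]
```

Call:
servo_tool(
  moves=[
    [[0.0005, 0.003, 0], -0.33],
    [[0.0006, 0.003, 0], -0.33],
    [[0.0007, 0.003, 0], -0.33],
    [[0.0008, 0.003, 0], -0.33],
    [[0.0009, 0.003, 0], -0.33],
  ],
)

```text
clock: 2.95
ee_pos: [0.4668, -0.0024, 0.1137]
orientation: [0.149, 0.989, 0.0, 0.001]
ft_force: [-0.8, -0.4, -0.3]
opening: 0.502
gripper_force: 0.1
```

Call:
servo_tool(
  moves=[
    [[0.0009, 0.003, 0], -0.33],
    [[0.001, 0.003, 0], -0.33],
    [[0.001, 0.003, 0], -0.33],
    [[0.0011, 0.0029, 0], -0.33],
    [[0.0012, 0.0029, 0], -0.33],
  ],
)

```text
clock: 3.45
ee_pos: [0.4721, 0.0117, 0.1137]
orientation: [0.214, 0.977, 0.0, 0.001]
ft_force: [2.0, -2.4, -0.7]
opening: 0.5
gripper_force: 1.3
```

Call:
servo_tool(
  moves=[
    [[0.0008, 0.0018, 0], -0.2],
    [[0.0008, 0.0018, 0], -0.2],
    [[0.0008, 0.0018, 0], -0.2],
  ],
)

```text
clock: 3.75
ee_pos: [0.4742, 0.017, 0.1131]
orientation: [0.238, 0.971, 0.0, 0.0]
ft_force: [1.0, -3.3, 1.7]
opening: 0.501
gripper_force: 1.3
```

Call:
servo_tool(
  moves=[
    [[0.0007, 0.0014, 0], -0.17],
    [[0.0007, 0.0014, 0], -0.17],
  ],
)

```text
clock: 3.95
ee_pos: [0.4753, 0.0197, 0.1127]
orientation: [0.251, 0.968, 0.0, -0.0]
ft_force: [0.0, -2.9, 1.8]
opening: 0.502
gripper_force: 1.3
```

Call:
servo_tool(
  moves=[
    [[0.0007, 0.0014, 0], -0.17],
    [[0.0007, 0.0014, 0], -0.17],
  ],
)

```text
clock: 4.15
ee_pos: [0.4768, 0.0225, 0.1126]
orientation: [0.264, 0.964, 0.0, 0.0]
ft_force: [0.4, -3.0, 2.4]
opening: 0.502
gripper_force: 1.3
```

Call:
servo_tool(
  moves=[
    [[0.0005, 0.001, 0], -0.1],
    [[0.0005, 0.001, 0], -0.1],
  ],
)

```text
clock: 4.35
ee_pos: [0.4778, 0.0244, 0.1125]
orientation: [0.272, 0.962, -0.0, 0.0]
ft_force: [1.0, -2.2, 0.8]
opening: 0.499
gripper_force: 1.2
```

Call:
servo_tool(
  moves=[
    [[0.0005, 0.001, 0], -0.1],
    [[0.0005, 0.001, 0], -0.1],
  ],
)

```text
clock: 4.55
ee_pos: [0.4787, 0.0265, 0.1125]
orientation: [0.279, 0.96, 0.0, 0.0]
ft_force: [0.8, -4.6, 1.0]
opening: 0.499
gripper_force: 1.2
```

Call:
servo_tool(
  moves=[
    [[0.0005, 0.001, 0], -0.1],
  ],
)

```text
clock: 4.65
ee_pos: [0.4792, 0.0275, 0.1125]
orientation: [0.283, 0.959, -0.0, -0.0]
ft_force: [0.1, -3.5, 0.5]
opening: 0.499
gripper_force: 1.2
```

Call:
servo_tool(
  moves=[
    [[0.0005, 0.001, 0], -0.1],
  ],
)

```text
clock: 4.75
ee_pos: [0.4797, 0.0285, 0.1125]
orientation: [0.287, 0.958, -0.0, -0.0]
ft_force: [-0.2, -3.7, 0.3]
opening: 0.498
gripper_force: 1.2
```

Call:
servo_tool(
  moves=[
    [[0.0005, 0.001, 0], -0.1],
    [[0.0005, 0.001, 0], -0.1],
  ],
)

```text
clock: 4.95
ee_pos: [0.4807, 0.0305, 0.1125]
orientation: [0.295, 0.956, -0.0, -0.0]
ft_force: [0.7, -3.2, -0.1]
opening: 0.498
gripper_force: 1.2
```

Call:
servo_tool(
  moves=[
    [[0.0005, 0.001, 0], -0.1],
  ],
)

```text
clock: 5.05
ee_pos: [0.4812, 0.0315, 0.1125]
orientation: [0.299, 0.954, -0.0, -0.0]
ft_force: [0.7, -4.4, 0.4]
opening: 0.5
gripper_force: 1.2
```

Call:
servo_tool(
  moves=[
    [[0.0005, 0.001, 0], -0.1],
  ],
)

```text
clock: 5.15
ee_pos: [0.4817, 0.0325, 0.1125]
orientation: [0.302, 0.953, 0.0, -0.0]
ft_force: [0.0, -3.2, -0.3]
opening: 0.5
gripper_force: 1.2
```

Run:
```python
from h import *
s=get('scene');t=get('top')
A=[]
for d,c in((t,(321,205)),(s,(330,215))):
    x,y=c;A.append(cv2.resize(d['img'][y-60:y+70,x-70:x+70],(392,364),interpolation=cv2.INTER_CUBIC))
cv2.imwrite('pics/p2.png',np.hstack(A)[:,:,::-1]);print(arm.observe()['ft_force'])
```

```text
[ 1.11460709 -2.31620861  0.71232649]
```

View pics/p2.png

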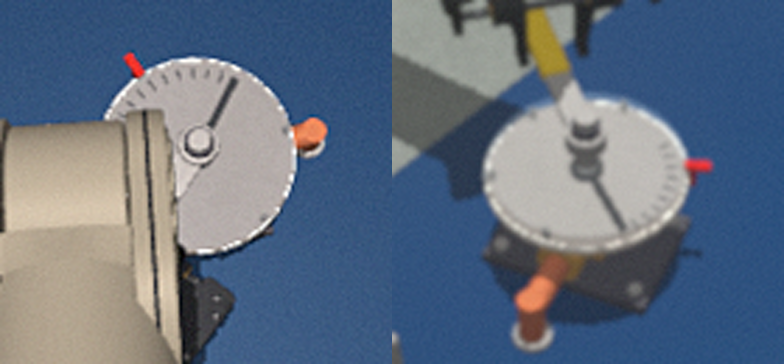

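The pointer in the top crop (237,80) is now at the last tick, so the valve is nearly shut. The force is still only friction, so I'll continue in 1 mm steps.

Call:
servo_tool(
  moves=[
    [[0.0005, 0.001, 0], -0.1],
  ],
)

```text
clock: 5.35
ee_pos: [0.4821, 0.0334, 0.1125]
orientation: [0.306, 0.952, -0.0, -0.0]
ft_force: [0.3, -2.8, 0.3]
opening: 0.5
gripper_force: 1.2
```

Call:
servo_tool(
  moves=[
    [[0.0006, 0.001, 0], -0.1],
  ],
)

```text
clock: 5.45
ee_pos: [0.4826, 0.0339, 0.1125]
orientation: [0.31, 0.951, -0.0, -0.0]
ft_force: [-0.5, -7.8, 1.2]
opening: 0.501
gripper_force: 3.9
```

Call:
servo_tool(
  moves=[
    [[0.0006, 0.001, 0], -0.1],
  ],
)

```text
clock: 5.55
ee_pos: [0.4828, 0.034, 0.1124]
orientation: [0.314, 0.949, -0.001, -0.0]
ft_force: [-3.4, -11.7, 2.9]
opening: 0.503
gripper_force: 5.9
```

Seated at about 12 N. Holding there.

Call:
servo_tool(
  moves=[
    [[0, 0, 0], 0],
    [[0, 0, 0], 0],
    [[0, 0, 0], 0],
    [[0, 0, 0], 0],
    [[0, 0, 0], 0],
  ],
)

```text
clock: 6.05
ee_pos: [0.4828, 0.0338, 0.1124]
orientation: [0.314, 0.949, -0.001, -0.0]
ft_force: [-2.8, -9.7, 3.0]
opening: 0.503
gripper_force: 4.5
```

Run:
```python
from h import *
import pickle
D={n:get(n) for n in('scene','top')};pickle.dump(D,open('d1.pkl','wb'))
print(arm.observe()['ft_force'])
a=np.array([.5807,-.0367])
# darkest radial direction in an annulus, per camera
for n,d in D.items():
    g=cv2.GaussianBlur(cv2.cvtColor(d['img'],cv2.COLOR_RGB2GRAY),(3,3),.7).astype(np.float32)
    A=np.radians(np.arange(-40,75,.25));s=[]
    for r in np.linspace(.045,.066,12):
        p=proj(d,np.c_[a[0]+r*np.cos(A),a[1]+r*np.sin(A),0*A+.0955]).astype(np.float32)
        s.append(cv2.remap(g,p[None,:,0],p[None,:,1],cv2.INTER_LINEAR)[0])
    s=np.mean(s,0);w=np.clip(np.median(s)-12-s,0,None);i=s.argmin();k=slice(max(i-24,0),i+25)
    print(n,np.degrees(A[i]),np.degrees((A[k]*w[k]).sum()/w[k].sum()),s.min(),np.median(s))
```

```text
[-2.29464672 -8.98446388  3.74675174]
scene -24.75 -24.68137878407834 105.17301 186.45601
top -24.5 -24.481824857602426 76.16691 172.0281
```

```bash
cat >> h.py <<'E'
def scan(d,r0,r1,z,lo,hi,ch=None,a=(.5807,-.0367)):
    im=d['img'].astype(np.float32)
    g=im.mean(2) if ch is None else -(im[...,0]-np.maximum(im[...,1],im[...,2]))
    A=np.radians(np.arange(lo,hi,.25));s=[]
    for r in np.linspace(r0,r1,10):
        p=proj(d,np.c_[a[0]+r*np.cos(A),a[1]+r*np.sin(A),0*A+z]).astype(np.float32)
        s.append(cv2.remap(g,p[None,:,0],p[None,:,1],cv2.INTER_LINEAR)[0])
    s=np.mean(s,0);i=s.argmin();k=slice(max(i-30,0),i+31);w=np.clip((np.median(s)+s.min())/2-s[k],0,None)
    return np.degrees((A[k]*w).sum()/w.sum()),np.degrees(A),s
E
python3 - <<'E'
from h import *
import pickle
from scipy.signal import find_peaks
D0=pickle.load(open('d0.pkl','rb'));D=pickle.load(open('d1.pkl','rb'))
for n in D:
    print(n,'ptr0',scan(D0[n],.045,.066,.0955,-40,75)[0],'ptr1',scan(D[n],.045,.066,.0955,-40,75)[0],'tab',[scan(D0[n],.084,.1,z,15,55,1)[0].round(2) for z in(.092,.1)])
    _,A,s=scan(D0[n],.070,.076,.092,-60,90);print(A[find_peaks(-s,prominence=5)[0]])
E
```

```text
scene ptr0 -8.655216728853427 ptr1 -24.68663768290489 tab [np.float64(44.39), np.float64(39.68)]
[-24.75  -7.     4.75  14.5   24.5   34.5   44.5   54.5   64.  ]
top ptr0 -9.271381620664076 ptr1 -24.437530818307014 tab [np.float64(34.64), np.float64(35.29)]
[-25.   -15.5   -9.     2.5   13.25  22.25  32.25  41.75  51.5   61.  ]
```

The tick scale starts at -25°, where the pointer stands, so the valve is shut. The tab is at about 35°. I'll work out the opening arc steps.

Run:
```python
import numpy as np
r=.121
for t in range(144,225,3):
    m=np.radians(t+1.5); print(t,[round(float(-np.sin(m)*2*r*np.sin(np.radians(1.5))),4),round(float(np.cos(m)*2*r*np.sin(np.radians(1.5))),4)],end='; ')
```

```text
144 [-0.0036, -0.0052]; 147 [-0.0033, -0.0054]; 150 [-0.003, -0.0056]; 153 [-0.0027, -0.0057]; 156 [-0.0024, -0.0059]; 159 [-0.0021, -0.006]; 162 [-0.0018, -0.0061]; 165 [-0.0015, -0.0062]; 168 [-0.0012, -0.0062]; 171 [-0.0008, -0.0063]; 174 [-0.0005, -0.0063]; 177 [-0.0002, -0.0063]; 180 [0.0002, -0.0063]; 183 [0.0005, -0.0063]; 186 [0.0008, -0.0063]; 189 [0.0012, -0.0062]; 192 [0.0015, -0.0062]; 195 [0.0018, -0.0061]; 198 [0.0021, -0.006]; 201 [0.0024, -0.0059]; 204 [0.0027, -0.0057]; 207 [0.003, -0.0056]; 210 [0.0033, -0.0054]; 213 [0.0036, -0.0052]; 216 [0.0039, -0.005]; 219 [0.0041, -0.0048]; 222 [0.0044, -0.0046];
```

Call:
servo_tool(
  moves=[
    [[-0.0036, -0.0052, 0], 0.65],
    [[-0.0033, -0.0054, 0], 0.65],
    [[-0.0015, -0.0028, 0], 0.33],
    [[-0.0015, -0.0028, 0], 0.33],
    [[-0.0014, -0.0029, 0], 0.33],
  ],
)

```text
clock: 6.65
ee_pos: [0.4721, 0.0167, 0.1126]
orientation: [0.225, 0.974, 0.0, -0.0]
ft_force: [-0.2, -0.8, 0.2]
opening: 0.501
gripper_force: 0.1
```

Call:
servo_tool(
  moves=[
    [[-0.0013, -0.0028, 0], 0.33],
    [[-0.0012, -0.003, 0], 0.33],
    [[-0.0012, -0.0029, 0], 0.33],
    [[-0.0011, -0.003, 0], 0.33],
    [[-0.001, -0.003, 0], 0.33],
  ],
)

```text
clock: 7.15
ee_pos: [0.4663, 0.002, 0.1126]
orientation: [0.16, 0.987, 0.0, -0.0]
ft_force: [0.2, 0.4, 0.5]
opening: 0.501
gripper_force: 0.1
```

Call:
servo_tool(
  moves=[
    [[-0.0018, -0.0061, 0], 0.65],
    [[-0.0015, -0.0062, 0], 0.65],
    [[-0.0012, -0.0062, 0], 0.65],
    [[-0.0008, -0.0063, 0], 0.65],
    [[-0.0005, -0.0063, 0], 0.65],
  ],
)

```text
clock: 7.65
ee_pos: [0.4603, -0.0285, 0.1126]
orientation: [0.03, 1.0, 0.001, -0.0]
ft_force: [-1.2, 2.4, 0.1]
opening: 0.501
gripper_force: 1.5
```

Call:
servo_tool(
  moves=[
    [[-0.0002, -0.0063, 0], 0.65],
    [[0.0002, -0.0063, 0], 0.65],
    [[0.0005, -0.0063, 0], 0.65],
    [[0.0008, -0.0063, 0], 0.65],
    [[0.0012, -0.0062, 0], 0.65],
  ],
)

```text
clock: 8.15
ee_pos: [0.4625, -0.06, 0.1124]
orientation: [-0.1, 0.995, 0.001, -0.001]
ft_force: [-2.5, 2.0, 0.8]
opening: 0.5
gripper_force: 1.5
```

```bash
cat > m.py <<'E'
from h import *
import sys
o=arm.observe();print(o['ee_pos'].round(4),o['ft_force'].round(1))
v=o['ee_pos'][:2]-[.5815,-.0367];print('tcp ang',np.degrees(np.arctan2(v[1],v[0]))%360,'r',np.hypot(*v))
A=[]
for n,c in(('top',(321,205)),('scene',(330,215))):
    d=get(n);x,y=c;A.append(cv2.resize(d['img'][y-60:y+70,x-70:x+70],(392,364),interpolation=cv2.INTER_CUBIC))
    for a in((.5807,-.0367),(.5825,-.0367)):
        print(n,'ptr',scan(d,.045,.066,.0955,-40,75,None,a)[0].round(1),'tab',[scan(d,.084,.1,z,15,55,1,a)[0].round(1) for z in(.092,.1)])
if len(sys.argv)>1: cv2.imwrite('pics/'+sys.argv[1],np.hstack(A)[:,:,::-1])
E
python3 m.py
```

```text
[ 0.4625 -0.06    0.1124] [-2.5  2.   0.8]
tcp ang 191.07600953408368 r 0.12129042331923223
top ptr 0.3 tab [np.float64(34.6), np.float64(35.3)]
top ptr 0.3 tab [np.float64(35.3), np.float64(35.9)]
scene ptr 2.0 tab [np.float64(44.4), np.float64(39.7)]
scene ptr 2.0 tab [np.float64(45.1), np.float64(40.3)]
```

Call:
servo_tool(
  moves=[
    [[0.0014, -0.0062, 0], 0.65],
    [[0.0017, -0.0061, 0], 0.65],
    [[0.002, -0.006, 0], 0.65],
    [[0.0023, -0.0059, 0], 0.65],
    [[0.0026, -0.0058, 0], 0.65],
  ],
)

```text
clock: 8.75
ee_pos: [0.4726, -0.0902, 0.1124]
orientation: [-0.227, 0.974, 0.001, -0.001]
ft_force: [-2.7, 3.5, 2.0]
opening: 0.498
gripper_force: 1.5
```

Call:
servo_tool(
  moves=[
    [[0.0029, -0.0056, 0], 0.65],
    [[0.0032, -0.0055, 0], 0.65],
    [[0.0034, -0.0053, 0], 0.65],
    [[0.0019, -0.0026, 0], 0.33],
  ],
)

```text
clock: 9.15
ee_pos: [0.4841, -0.1096, 0.1124]
orientation: [-0.315, 0.949, 0.0, -0.001]
ft_force: [-3.4, 2.0, 1.3]
opening: 0.499
gripper_force: 1.5
```

```bash
python3 m.py p3.png
```

```text
[ 0.4841 -0.1096  0.1124] [-3.4  2.   1.3]
tcp ang 216.79136888531787 r 0.12167709282086601
top ptr 24.2 tab [np.float64(34.6), np.float64(35.3)]
top ptr 25.0 tab [np.float64(35.3), np.float64(35.9)]
scene ptr 26.5 tab [np.float64(44.4), np.float64(39.7)]
scene ptr 27.3 tab [np.float64(45.1), np.float64(40.4)]
```

View pics/p3.png

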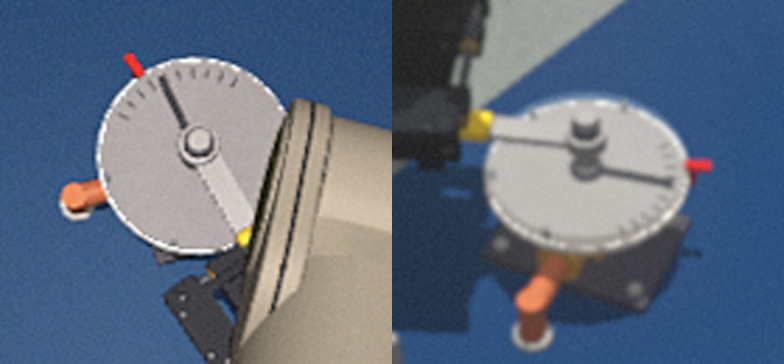

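The pointer (crop 163,78 in the top view, 668,183 in the scene view) is about 10.5° short of the tab. Advancing most of that slowly.

Call:
servo_tool(
  moves=[
    [[0.0026, -0.0033, 0], 0.44],
    [[0.0026, -0.0032, 0], 0.44],
    [[0.0027, -0.0031, 0], 0.44],
    [[0.0028, -0.0031, 0], 0.44],
    [[0, 0, 0], 0],
  ],
)

```text
clock: 9.75
ee_pos: [0.495, -0.1224, 0.1124]
orientation: [-0.38, 0.925, 0.0, -0.0]
ft_force: [-0.8, 0.5, -0.3]
opening: 0.503
gripper_force: 0.6
```

```bash
python3 m.py
```

```text
[ 0.495  -0.1224  0.1124] [-0.8  0.5 -0.3]
tcp ang 224.73830413729945 r 0.12175803910320791
top ptr 31.6 tab [np.float64(34.6), np.float64(35.3)]
top ptr 32.6 tab [np.float64(35.3), np.float64(35.9)]
scene ptr 34.1 tab [np.float64(44.4), np.float64(39.7)]
scene ptr 35.2 tab [np.float64(45.1), np.float64(40.4)]
```

Another 3° or so.

Call:
servo_tool(
  moves=[
    [[0.0016, -0.0015, 0], 0.2],
    [[0.0016, -0.0015, 0], 0.2],
    [[0.0016, -0.0015, 0], 0.2],
    [[0, 0, 0], 0],
  ],
)

```text
clock: 10.25
ee_pos: [0.4997, -0.127, 0.1124]
orientation: [-0.402, 0.916, 0.0, 0.0]
ft_force: [-2.1, 2.9, -1.0]
opening: 0.5
gripper_force: 1.3
```

```bash
python3 m.py p4.png
```

```text
[ 0.4997 -0.127   0.1124] [-2.1  2.9 -1. ]
tcp ang 227.82291684005384 r 0.12188049111882288
top ptr 34.4 tab [np.float64(34.6), np.float64(35.3)]
top ptr 35.5 tab [np.float64(35.3), np.float64(35.9)]
scene ptr 37.1 tab [np.float64(44.4), np.float64(39.7)]
scene ptr 38.2 tab [np.float64(45.1), np.float64(40.3)]
```

View pics/p4.png

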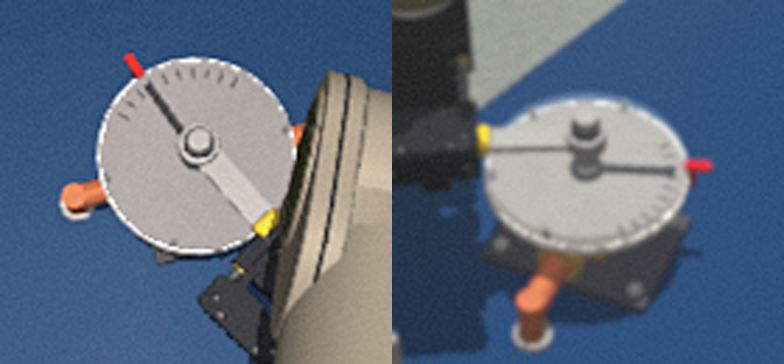

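The pointer line in the top crop (183,133 to 147,83) now runs into the tab (138,75 to 128,55). I'll back off to centre the gap and lift away.

Call:
servo_tool(
  moves=[
    [[-0.002, 0.0019, 0], 0],
    [[-0.0022, 0.002, 0], 0],
    [[-0.0021, 0.002, 0], 0],
    [[0, 0, 0], 0],
  ],
)

```text
clock: 10.75
ee_pos: [0.4936, -0.1207, 0.1127]
orientation: [-0.403, 0.915, -0.0, 0.0]
ft_force: [-0.2, 1.1, -0.4]
opening: 0.503
gripper_force: 0.0
```

Call:
servo_tool(
  moves=[
    [[0, 0, 0.015], 0],
    [[0, 0, 0.03], 0],
    [[0, 0, 0.035], 0],
    [[0, 0, 0.035], 0],
    [[0, 0, 0.02], 0],
  ],
)

```text
clock: 11.25
ee_pos: [0.4944, -0.1213, 0.2506]
orientation: [-0.403, 0.915, -0.001, 0.002]
ft_force: [0.4, -0.7, -0.8]
opening: 0.498
gripper_force: 0.0
```

Call:
servo_tool(
  moves=[
    [[-0.02, 0, 0], 0],
    [[-0.03, 0, 0], 0],
    [[-0.02, 0, 0], 0],
    [[0, 0, 0], 0],
    [[0, 0, 0], 0],
  ],
)

```text
clock: 11.75
ee_pos: [0.4239, -0.1211, 0.248]
orientation: [-0.403, 0.915, -0.0, 0.001]
ft_force: [0.1, 1.5, 0.2]
opening: 0.5
gripper_force: 0.0
```

```bash
python3 m.py p5.png; python3 -c "
from h import *
get('scene','s5.png')"
```

```text
[ 0.4239 -0.1211  0.248 ] [0.1 1.5 0.2]
tcp ang 208.1838965055265 r 0.17876005891466273
top ptr 34.4 tab [np.float64(34.6), np.float64(35.3)]
top ptr 35.5 tab [np.float64(35.3), np.float64(35.9)]
scene ptr 37.1 tab [np.float64(44.4), np.float64(39.7)]
scene ptr 38.2 tab [np.float64(45.1), np.float64(40.4)]
```

View pics/s5.png

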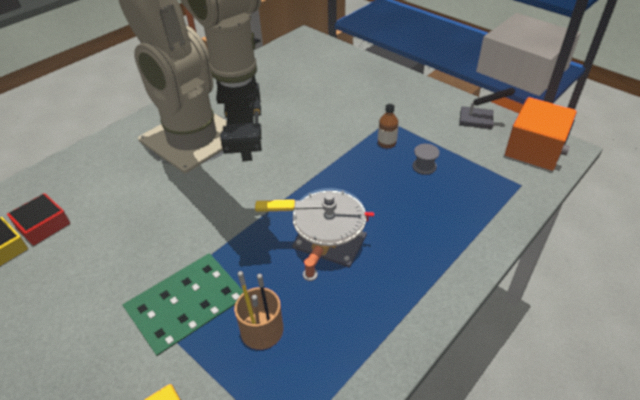

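The gripper is clear of the lever, the pointer at (360,215) stands at the tab (370,214), and the bystanders have not moved. Handing in.

```bash
python3 -c "
from station import workorder
print(workorder.close_job())"
```

```text
the job is handed in; nothing more can be done
None
```

I shut the valve and pressed it on its seat at about 10–12 N for half a second, then opened it until the pointer read within about 1° of the red tab in the top view. I let go with the other things on the bench undisturbed and handed the job in; no verdict was returned.

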